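# Load the sloped roller feed lane of the sample bench

## Robot

A 7-joint arm with a two-finger parallel gripper is mounted at the origin on the work surface. World frame = base frame: x ahead of the robot, y to its left, z up, the work surface at z = 0. Lengths are in m, angles in degrees, forces in N, time in s.
With the tool pointing down it reaches from about 0.425 to 0.875 m from the base axis. Payload 4.7 kg.
Tool frame: the origin (TCP) lies between the finger pads; the fingertips stand 8 mm ahead of it and the grasp point (between the pads) lies 11 mm behind it (env.tip_extent is the distance from the TCP to the fingertips, in m); z points along the fingers, y is the line along which they close (so a half turn about z gives the same grasp; the last joint's range is limited). The gripper opens to 87 mm and grips with 3 to 60 N. Pads are 19 mm wide; open, the fingers measure 117 mm over their backs; the gripper's body (75 mm by 190 mm) begins 51 mm behind the grasp point.
Start: joints at [-63.192, 18.392, -4.016, 83.108, 1.295, 78.541, -3.26], TCP at [0.285, 0.584, 0.231] pointing down, gripper open.
Joint ranges: [-163.93, 163.93], [-17.29, 119.83], [-79.2, 71.16], [3.27, 140.29], [-89.18, 269.18], [5.43, 117.66], [-154.24, 154.24]. Speed limits (degrees/s): [147.25, 147.25, 180, 180, 180, 180, 180].

## Interface

Orientations are given as [roll, pitch, yaw] about the fixed x, y, z axes, in that order (R = Rz(yaw) Ry(pitch) Rx(roll)).
In Python, from cell import sensors, vision, workorder, env gives the robot as it stands.
- The arm moves only by the tool drive_tool, never from a script. Its argument "moves" is a list of rows, each an object of numbers: "x", "y", "z": the shift along the tool's x, y, z in mm; "rx", "ry", "rz": the turn, a rotation vector about the tool's x, y, z in rad; "fingers": the closure, from -1 (fully open) to 1 (shut). In form: [{"x": .., "y": .., "z": .., "rx": .., "ry": .., "rz": .., "fingers": ..}, ...]. A call has 1 to 20 rows; each row is the pose to reach, as a shift and turn from the pose commanded when the call began, along the tool's axes at that moment; what a row does not reach only later rows make up. A row lasts 1/8 s, in which the tool goes at most 62.5 mm and 10.7 degrees, less where a joint would pass 70% of its speed; a pose out of reach is approached as far as the arm can. A call with a gripper value outside its range is refused whole. The fingers move at their own pace and stop on an object; "force" is the grip in N (left out, the last holds). Time passes only in rows, so rows that repeat a pose let the fingers close. It gives the time, the measured TCP pose, the force, the opening and the grip force at its end, in the units of the state.
- sensors.get_obs(): the state, without advancing time (a new reading comes with each control period).
- vision.read_camera(name): name is "scene" or "top"; returns a dict with "image" (480x640x3 uint8, red, green, blue), "fx", "fy", "cx", "cy" (pixels), "R" (3x3) and "t" (3): a world point X has camera coordinates R X + t. Camera axes: x right, y down, z forward; pixel columns grow to the right and rows downward; lengths in m; the calibration is good to about 2 mm. A picture is of the moment at which its call begins. There is no depth.
- workorder.sign_off(): hands the job in; it is judged then, once.
The state is a dict: "time_s": time; "qpos": joint angles; "joint_velocities": joint speeds; "effort": joint torques, N m; "tool_pos": TCP position; "tool_rot": TCP orientation; "force": force on the tool from outside, world axes, zero at the start; "wrist_torque": the same for the moment, N m; "grip_width": finger opening in m; "grasp_force": force on a finger pad.
Only numpy, scipy, OpenCV 4.12 (cv2) and the standard library are available. Lean on these libraries where they do the work, as an engineer would, in place of code of your own. Each camera call takes 0.05 s, during which the arm holds its last target. There are 200 camera calls.

## Task

Load the roller lane, upright and gently: set the white jug on the rollers at the upper end and let go so that it rolls down, then push it past the sprung brake shoes until it is fully home against the end stop. After that, set the steel tin on the upper end in the same way and let it roll down until it rests against the jug. Leave both standing there, and leave the glass beaker, the tall bottle and the wrench where they are.

Things in the scene. Friction and masses are not known exactly. Their poses are not given: they have to be found in the camera images.
- deck: Aluminium roller lane sloping down 8 deg to the robot's side; 15 free grey cross rollers. Origin: middle of the stop's face at roller-top level, 62 mm above the bench. x runs UP the slope, y across, z square to the rollers. Roller tops: plane z=0, x=12 to 320 mm. Clear width 70 mm between rails 10 mm thick standing 18 mm above the roller tops, open above and at the upper end (x=335 mm).
- stop: End stop: rigid upright steel plate across the lower end of the lane, 90 mm wide, 8 mm thick, reaching 50 mm above the roller tops. Same origin and axes as the deck; the face that stops the load is its x = 0.
- shoe_l_top (a point): Top centre of the left (+y of the deck) of two white round sprung brake shoes, 60 mm across, 16 mm high, 20 to 36 mm above the roller tops, centred 50 mm up from the stop, 57.5 mm off the lane's middle: 55 mm free between them. Each slides outwards up to 9 mm on a spring (2 N at first, then 0.5 N per mm).
- shoe_r_top (a point): The same for the right (-y) shoe. Weight alone does not bring the jug past the shoes: it stops with its front at the shoes, its centre about 100 mm from the stop (hidden mass and friction vary). Pushing it on takes about 2 to 8 N, then the firm stop is felt. Push low, 20 to 55 mm above the rollers, or the jug tips. The tin does not reach the shoes.
- jug: White plastic jug, about 0.45 kg: body 90 mm long (x), 60 wide (y), 62 high, low shoulder to 70, round white cap (30 across, at x=-22, top at 88) and a carrying arch along x over the other half (x=0 to 38, 10 thick, top at 87). Origin: centre of its underside, z up. Starts upright on the bench beside the lane. Fits the lane only lengthways, either end first.
- tin: Rectangular bare steel tin, about 0.40 kg, 80 mm long (x), 58 wide (y; 61 over the thin top rim), 81 high, small dark screw cap (26 across, at x=-22, top at 90). Origin: centre of its underside, z up. Starts upright on the bench on the other side of the lane from the jug (which side varies). Goes on the lane lengthways, either end first.
- beaker: Glass beaker, 70 mm across, 90 mm high, upright on the bench; bystander. Origin: centre of its underside.
- washbottle: Tall white bottle, 60 mm across, 150 mm high, upright; bystander. Origin: centre of its underside.
- wrench: Steel clamp wrench lying flat on the bench along its x; bystander. Origin: under its middle.
There are look-alikes about, which are no part of the job. What is shaped like the tin but blue or yellow is not meant. Leave any purple look-alike of the jug alone.

How it is judged (in metres and radians):
On the way, in this order (a step that is already met when the one before it is completed fails the run):
1. the jug is let go on the rollers in the upper end of the lane (its centre more than 190 mm up from the stop) (x of jug in the frame of deck between 0.19 and 0.31 m and y of jug in the frame of deck between -0.012 and 0.012 m and z of jug in the frame of deck below 0.006 m and contact force between jug and deck above 0.3 N and contact force between jug and the fingers below 0.05 N), for 0.02 s.
2. the jug is home against the stop: gap under 4 mm, upright on the rollers (x of jug in the frame of deck between 0.03 and 0.049 m and y of jug in the frame of deck between -0.012 and 0.012 m and z of jug in the frame of deck between -0.004 and 0.004 m and angle between the z axis of jug and the z axis of deck, either way round below 0.06 rad and angle between jug's own z axis and vertical below 0.3 rad and linear speed of jug below 0.02 m/s), for 0.2 s.
3. the tin is let go on the rollers in the upper end of the lane (its centre more than 190 mm up from the stop) (x of tin in the frame of deck between 0.19 and 0.31 m and y of tin in the frame of deck between -0.012 and 0.012 m and z of tin in the frame of deck below 0.006 m and contact force between tin and deck above 0.3 N and contact force between tin and the fingers below 0.05 N), for 0.02 s.
At the end, for the whole second after the job is handed in: The jug stands on the rollers with its front within 4 mm of the stop, and the tin stands on the rollers behind it with its centre at most 136 mm from the stop (touching the jug to within some 6 mm); both sit flat on the rollers, between the rails, at rest and released (all of step 2 and x of tin in the frame of deck between 0.03 and 0.136 m and y of tin in the frame of deck between -0.012 and 0.012 m and z of tin in the frame of deck between -0.004 and 0.004 m and angle between the z axis of tin and the z axis of deck, either way round below 0.06 rad and angle between tin's own z axis and vertical below 0.3 rad and linear speed of tin below 0.02 m/s and x of tin in the frame of deck above 0.12 m and contact force between each of jug, tin and the fingers below 0.05 N).
It fails at once if the jug or the tin is let fall from more than 15 mm above the rollers ((x of jug in the frame of deck between 0 and 0.33 m and y of jug in the frame of deck between -0.03 and 0.03 m and z of jug in the frame of deck above 0.015 m and contact force between jug and anything else below 0.01 N) or (x of tin in the frame of deck between 0 and 0.33 m and y of tin in the frame of deck between -0.03 and 0.03 m and z of tin in the frame of deck above 0.015 m and contact force between tin and anything else below 0.01 N)).
It fails at once if the jug or the tin is slammed: over 45 N against the stop (contact force between any of jug, tin and stop above 45 N).
It fails at once if the jug or the tin is dropped or crushed onto the lane: over 70 N (contact force between any of jug, tin and deck above 70 N).
It fails at once if the jug or the tin is tipped over (more than 0.7 rad) (angle between any of jug, tin's own z axis and vertical above 0.7 rad).
It fails at once if a bystander is moved by more than 25 mm (distance of any of beaker, washbottle, wrench from where it was at the start of the episode above 0.025 m).
It also fails if it takes over 72 s, if anything falls off the work surface, if the arm or the gripper's body presses on something with over 40 N, if the wrist force passes 120 N, or if a joint passes its speed limit or range.

## Working session

There is one attempt and no reset: what is moved stays moved. The work goes in short steps, Python scripts to look and compute and a tool call to move; the robot and the scene stay as the last step left them, time stands still between calls to the robot, and variables do not carry over. Pictures are saved under pics/ and viewed, at most 10 in all, crops included, and the job is handed in when it is done.

Besides the shell and the picture viewer there is one more tool, called after "Emit:" by a JSON object that holds its "method" and its "body". drive_tool: Moves the arm, as the interface text tells. Its arguments: {"type":"object","properties":{"moves":{"type":"array"},"force":{"type":"number"}},"required":["moves"]}

```bash
mkdir -p pics
python3 - <<'E'
from cell import sensors, vision, workorder, env
import cv2,pickle
d={}
for n in("scene","top"):
    c=vision.read_camera(n); d[n]=c
    cv2.imwrite(f"pics/{n}0.png",c["image"][:,:,::-1]); print(n,c["fx"],c["cx"],c["cy"],c["R"],c["t"])
pickle.dump(d,open("cam0.pkl","wb"))
print(sensors.get_obs(),env.tip_extent)
E
```

```text
scene 614.1150587948338 318.88337559868364 235.42943882221732 [[-0.87010333  0.49238155 -0.02192278]
 [ 0.27739966  0.45246606 -0.84753991]
 [-0.4073937  -0.74352866 -0.5302787 ]] [ 0.48707935 -0.06628418  1.48427332]
top 523.0249999210677 317.07318571529584 246.73334863578322 [[-0.00138014 -0.999988   -0.00470119]
 [-0.99302059  0.00192492 -0.11792541]
 [ 0.11793305  0.00450562 -0.99301133]] [0.03807751 0.59930265 1.06091159]
{'time_s': 0.1, 'qpos': array([-63.19317658,  18.43539093,  -4.01549464,  83.167473  ,
         1.29222556,  78.54103797,  -3.26148492]), 'joint_velocities': array([ 0.02378343, -0.07339501, -0.03847273, -0.18345043, -0.10446813,
        0.08477393, -0.01620037]), 'effort': array([-3.92668971e-04, -4.92568231e+01, -4.05879216e-01, -3.13404679e+01,
       -6.41278666e-02,  3.94790818e-02,  5.83521114e-05]), 'tool_pos': array([0.28474876, 0.58377541, 0.22956814]), 'tool_rot': array([-1.79901175e+02,  2.74106942e-03,  1.54000690e+02]), 'force': array([ 0.35764142, -0.91183271, -0.44193267]), 'wrist_torque': array([-0.01300766, -0.00598861,  0.0302461 ]), 'grasp_force': 0.0, 'grip_width': 0.08693846208362514} 0.008
```

View pics/scene0.png

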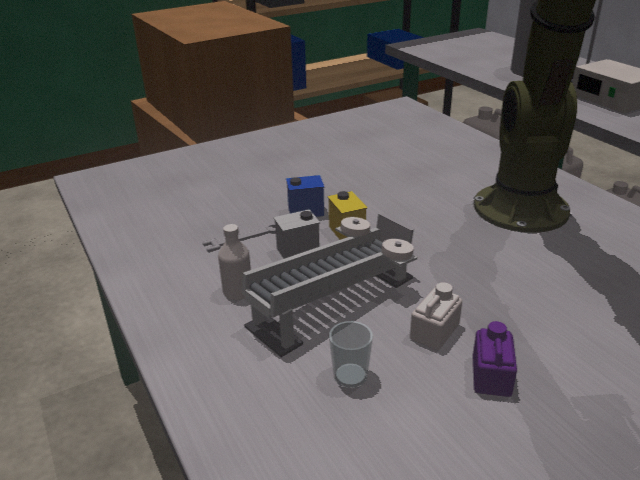

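View pics/top0.png

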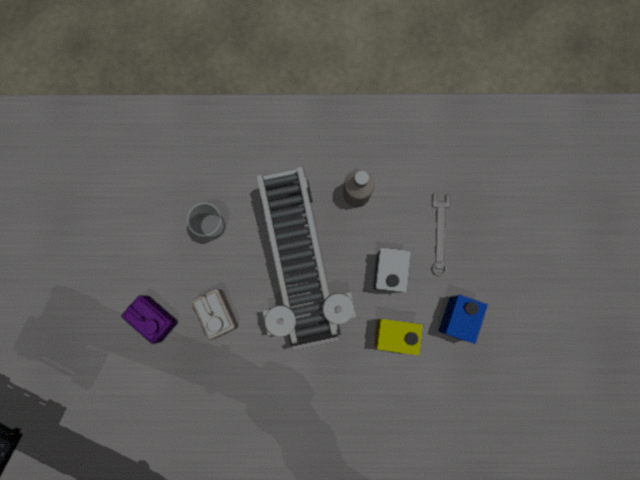

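The top image shows the lane running from its upper end (281,172) down to the stop (313,342), with the shoes at (280,320) and (338,308).
- **Jug candidates:** white (213,313), purple (150,319). I choose the white one.
- **Tin candidates:** steel (393,270), yellow (400,337), blue (464,319). I choose the steel one.
- **Bystanders:** beaker (206,222), bottle (359,186), wrench (440,235).

Next are close crops to check these choices.

Run:
```python
import cv2,pickle,numpy as np
im=pickle.load(open("cam0.pkl","rb"))["top"]["image"][:,:,::-1]
f=lambda u,v,w,h,s:cv2.convertScaleAbs(cv2.resize(im[v:v+h,u:u+w],None,fx=s,fy=s,interpolation=cv2.INTER_CUBIC),alpha=1.3)
a=f(180,280,64,72,6);b=f(362,238,64,72,6)
cv2.imwrite("pics/objs.png",np.hstack([a,b]))
cv2.imwrite("pics/lane.png",f(250,160,120,195,3))
```

```text
(no output)
```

View pics/objs.png

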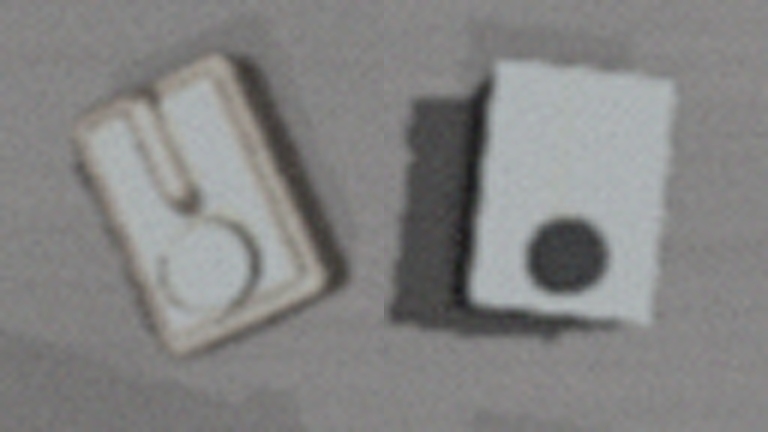

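View pics/lane.png

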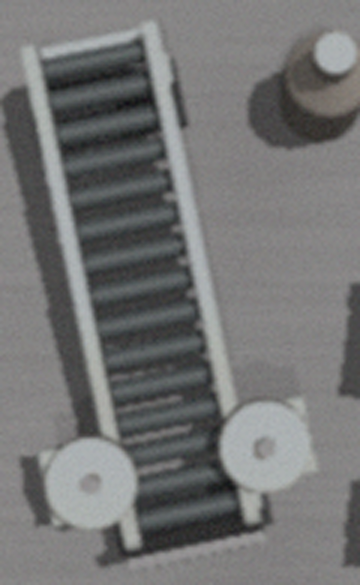

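```bash
cat > h.py <<'E'
import numpy as np,pickle
from scipy.optimize import least_squares
from scipy.spatial.transform import Rotation as Ro
C=pickle.load(open("cam0.pkl","rb"))
def proj(n,X):
    c=C[n];p=np.atleast_2d(X)@np.array(c["R"]).T+c["t"];return np.c_[c["fx"]*p[:,0]/p[:,2]+c["cx"],c["fy"]*p[:,1]/p[:,2]+c["cy"]]
def deckT(p): return Ro.from_euler("ZY",[p[2],-np.deg2rad(8)]),np.array([p[0],p[1],.062])
def crop(a,u,v,s): return (np.array(a,float)+.5)/s-.5+[u,v]
def fit(T,pts,px,x0,n="top"):
    def r(p):
        R,t=T(p);return (proj(n,R.apply(pts)+t)-px).ravel()
    s=least_squares(r,x0);return s.x,s.fun.reshape(-1,2)
def flat(p): return Ro.from_euler("Z",p[2]),np.array([p[0],p[1],0])
E
python3 - <<'E'
from h import *
np.set_printoptions(precision=4,suppress=True)
D=np.array([[.05,.0575,.036],[.05,-.0575,.036],[.335,.045,.018],[.335,-.045,.018]])
d,r=fit(deckT,D,crop([(90,484),(265,447),(24,49),(157,22)],250,160,3),[.45,0,0.2]);print("deck",d,np.rad2deg(d[2]));print(r)
R,t=deckT(d)
print("scene shoes",proj("scene",R.apply(D[:2])+t),"want 397,246 355,225; stop top scene/top",proj("top",R.apply([[0,.045,.05],[0,-.045,.05]])+t),crop([(130,560),(265,532)],250,160,3))
# jug: arch away (up image), cap near: local +x to up image = world +x
J=np.array([[.045,.03,.062],[.045,-.03,.062],[-.045,-.03,.062],[-.045,.03,.062],[-.022,0,.088]])
j,r=fit(flat,J,crop([(76,133),(225,56),(328,280),(178,355),(210,272)],180,280,6),[.45,.2,.3]);print("jug",j,np.rad2deg(j[2]));print(r)
T=np.array([[.040,.0305,.081],[.040,-.0305,.081],[-.040,-.0305,.081],[-.040,.0305,.081],[-.022,0,.09]])
q,r=fit(flat,T,crop([(111,60),(291,78),(271,325),(88,303),(184,256)],362,238,6),[.5,-.1,-.1]);print("tin",q,np.rad2deg(q[2]));print(r)
for n,p,z in(("beaker",(206,215),.09),("bottle",(361,178),.15)):
    s=least_squares(lambda x:(proj("top",[x[0],x[1],z])-p).ravel(),[.6,0]).x;print(n,s)
E
```

```text
deck [0.4146 0.0438 0.2006] 11.491808735377496
[[ 0.1013  0.0342]
 [ 0.0513  0.3408]
 [-0.4857 -0.1654]
 [ 0.3313 -0.2307]]
scene shoes [[397.7575 245.0827]
 [355.6735 222.4007]] want 397,246 355,225; stop top scene/top [[291.1112 346.4824]
 [337.3023 336.9032]] [[293.     346.3333]
 [338.     337.    ]]
jug [0.4601 0.2469 0.4553] 26.08394420977977
[[-1.9764 -1.3182]
 [ 0.0795 -1.5951]
 [ 1.7324  1.3431]
 [-0.3544  2.1849]
 [ 0.4939 -0.6761]]
tin [ 0.548  -0.115  -0.1099] -6.295474637983218
[[-0.2498  0.4439]
 [ 0.0568  0.6997]
 [-0.1328 -0.6832]
 [-0.2078 -0.3422]
 [ 0.5286 -0.0986]]
beaker [0.6575 0.2598]
bottle [ 0.7175 -0.0473]
```

```bash
cat >> h.py <<'E'
from cell import sensors
np.set_printoptions(precision=4,suppress=True)
d=np.array([.4146,.0438,.2006])
def go(R,p):
    o=sensors.get_obs();R0=Ro.from_euler("xyz",o["tool_rot"],degrees=True)
    print("t",o["time_s"],"xyz mm",(R0.inv().apply(p-o["tool_pos"])*1e3).round(1),"rot",(R0.inv()*R).as_rotvec().round(4))
def bench(x,y,z,yaw): # tool down, TCP
    go(Ro.from_euler("xyz",[180,0,yaw],degrees=True),np.array([x,y,z]))
def lane(x,z,y=0): # TCP in deck frame, tool -z deck, tool x = -deck x
    R,t=deckT(d);go(R*Ro.from_euler("xyz",[180,0,180],degrees=True),R.apply([x,y,z])+t)
E
python3 -c "
from h import *
bench(.460,.247,.23,206)"
```

```text
t 0.1 xyz mm [-305.1 -225.9   -0. ] rot [-0.0016 -0.0007 -0.9076]
```

Emit:
{"method": "drive_tool", "body": {"moves": [{"x":-305,"y":-226,"z":0,"rz":-0.908,"fingers":-1},{"x":-305,"y":-226,"z":0,"rz":-0.908,"fingers":-1},{"x":-305,"y":-226,"z":0,"rz":-0.908,"fingers":-1},{"x":-305,"y":-226,"z":0,"rz":-0.908,"fingers":-1},{"x":-305,"y":-226,"z":0,"rz":-0.908,"fingers":-1},{"x":-305,"y":-226,"z":0,"rz":-0.908,"fingers":-1},{"x":-305,"y":-226,"z":0,"rz":-0.908,"fingers":-1},{"x":-305,"y":-226,"z":0,"rz":-0.908,"fingers":-1},{"x":-305,"y":-226,"z":0,"rz":-0.908,"fingers":-1},{"x":-305,"y":-226,"z":0,"rz":-0.908,"fingers":-1},{"x":-305,"y":-226,"z":0,"rz":-0.908,"fingers":-1},{"x":-305,"y":-226,"z":0,"rz":-0.908,"fingers":-1}]}}

```text
invalid input at $.moves[0]: expected keys x, y, z, rx, ry, rz, fingers
```

```bash
python3 -c "
from h import *
bench(.460,.247,.039,206)"
```

```text
t 0.1 xyz mm [-305.1 -225.5  191. ] rot [-0.0016 -0.0007 -0.9076]
```

Emit:
{"method": "drive_tool", "body": {"moves": [{"x":-305,"y":-226,"z":0,"rx":0,"ry":0,"rz":-0.908,"fingers":-1},{"x":-305,"y":-226,"z":0,"rx":0,"ry":0,"rz":-0.908,"fingers":-1},{"x":-305,"y":-226,"z":0,"rx":0,"ry":0,"rz":-0.908,"fingers":-1},{"x":-305,"y":-226,"z":0,"rx":0,"ry":0,"rz":-0.908,"fingers":-1},{"x":-305,"y":-226,"z":0,"rx":0,"ry":0,"rz":-0.908,"fingers":-1},{"x":-305,"y":-226,"z":0,"rx":0,"ry":0,"rz":-0.908,"fingers":-1},{"x":-305,"y":-226,"z":0,"rx":0,"ry":0,"rz":-0.908,"fingers":-1},{"x":-305,"y":-226,"z":0,"rx":0,"ry":0,"rz":-0.908,"fingers":-1},{"x":-305,"y":-226,"z":0,"rx":0,"ry":0,"rz":-0.908,"fingers":-1},{"x":-305,"y":-226,"z":0,"rx":0,"ry":0,"rz":-0.908,"fingers":-1},{"x":-305,"y":-226,"z":0,"rx":0,"ry":0,"rz":-0.908,"fingers":-1},{"x":-305,"y":-226,"z":0,"rx":0,"ry":0,"rz":-0.908,"fingers":-1}]}}

```text
time_s: 1.6
tool_pos: [0.4598, 0.248, 0.2305]
tool_rot: [180.0, -0.0, -153.9]
force: [0.3, -0.1, 0.1]
grip_width: 0.087
grasp_force: 0.0
```

```bash
python3 -c "
from h import *
bench(.460,.247,.039,206)"
```

```text
t 1.6 xyz mm [  0.2  -1.  191.5] rot [ 0.0001 -0.0001  0.0015]
```

Emit:
{"method": "drive_tool", "body": {"force": 20, "moves": [{"x":0,"y":-1,"z":50,"rx":0,"ry":0,"rz":0,"fingers":-1},{"x":0,"y":-1,"z":95,"rx":0,"ry":0,"rz":0,"fingers":-1},{"x":0,"y":-1,"z":130,"rx":0,"ry":0,"rz":0,"fingers":-1},{"x":0,"y":-1,"z":160,"rx":0,"ry":0,"rz":0,"fingers":-1},{"x":0,"y":-1,"z":180,"rx":0,"ry":0,"rz":0,"fingers":-1},{"x":0,"y":-1,"z":191,"rx":0,"ry":0,"rz":0,"fingers":-1},{"x":0,"y":-1,"z":191,"rx":0,"ry":0,"rz":0,"fingers":-1},{"x":0,"y":-1,"z":191,"rx":0,"ry":0,"rz":0,"fingers":1},{"x":0,"y":-1,"z":191,"rx":0,"ry":0,"rz":0,"fingers":1},{"x":0,"y":-1,"z":191,"rx":0,"ry":0,"rz":0,"fingers":1},{"x":0,"y":-1,"z":191,"rx":0,"ry":0,"rz":0,"fingers":1},{"x":0,"y":-1,"z":191,"rx":0,"ry":0,"rz":0,"fingers":1},{"x":0,"y":-1,"z":191,"rx":0,"ry":0,"rz":0,"fingers":1}]}}

```text
time_s: 3.22
tool_pos: [0.4603, 0.2477, 0.0402]
tool_rot: [179.9, 0.0, -154.0]
force: [-3.6, 3.6, 6.2]
grip_width: 0.0598
grasp_force: 20.0
```

```bash
python3 -c "
from h import *
bench(.460,.247,.22,206)
lane(.25,.10)"
```

```text
t 3.225 xyz mm [   0.4   -0.2 -179.8] rot [0.0014 0.0008 0.0008]
t 3.225 xyz mm [ -95.7 -221.6 -155.9] rot [ 0.0192 -0.1382  0.2535]
```

Emit:
{"method": "drive_tool", "body": {"moves": [{"x":0,"y":0,"z":-25,"rx":0,"ry":0,"rz":0,"fingers":1},{"x":0,"y":0,"z":-65,"rx":0,"ry":0,"rz":0,"fingers":1},{"x":0,"y":0,"z":-110,"rx":0,"ry":0,"rz":0,"fingers":1},{"x":0,"y":0,"z":-150,"rx":0,"ry":0,"rz":0,"fingers":1},{"x":-15,"y":-40,"z":-156,"rx":0.004,"ry":-0.02,"rz":0.04,"fingers":1},{"x":-35,"y":-85,"z":-156,"rx":0.008,"ry":-0.05,"rz":0.1,"fingers":1},{"x":-60,"y":-135,"z":-156,"rx":0.012,"ry":-0.09,"rz":0.16,"fingers":1},{"x":-80,"y":-185,"z":-156,"rx":0.016,"ry":-0.12,"rz":0.22,"fingers":1},{"x":-90,"y":-210,"z":-156,"rx":0.019,"ry":-0.138,"rz":0.253,"fingers":1},{"x":-96,"y":-222,"z":-156,"rx":0.019,"ry":-0.138,"rz":0.253,"fingers":1},{"x":-96,"y":-222,"z":-156,"rx":0.019,"ry":-0.138,"rz":0.253,"fingers":1},{"x":-96,"y":-222,"z":-156,"rx":0.019,"ry":-0.138,"rz":0.253,"fingers":1}]}}

```text
time_s: 4.72
tool_pos: [0.6431, 0.0913, 0.1951]
tool_rot: [-180.0, 7.9, -168.3]
force: [0.1, 0.4, -4.4]
grip_width: 0.0596
grasp_force: 20.0
```

Run:
```python
from h import *
from cell import vision
import cv2
lane(.25,.045)
T,S=vision.read_camera("top")["image"],vision.read_camera("scene")["image"]
z=lambda i,u,v,w,h,s:cv2.resize(i[v:v+h,u:u+w,::-1],None,fx=s,fy=s,interpolation=cv2.INTER_CUBIC)
cv2.imwrite("pics/carry.png",cv2.convertScaleAbs(np.hstack([z(T,210,130,160,220,2.5),z(S,200,140,160,220,2.5)]),alpha=1.4))
```

```text
t 4.725 xyz mm [-0.4 -1.  54.3] rot [ 0.0002 -0.0021  0.0032]
```

View pics/carry.png

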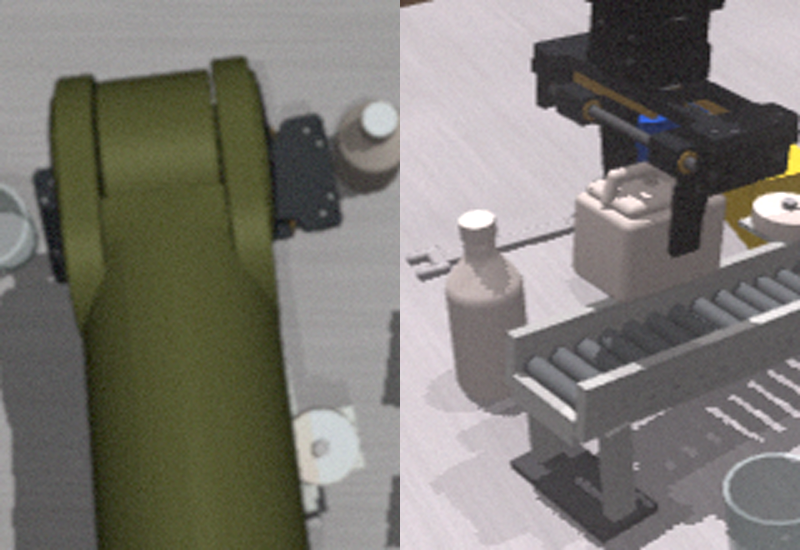

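The jug hangs upright between the fingers, lengthways over the lane (right view, around (650,230)). The finger is near the middle of its side.

Emit:
{"method": "drive_tool", "body": {"moves": [{"x":0,"y":-1,"z":20,"rx":0,"ry":-0.002,"rz":0.003,"fingers":1},{"x":0,"y":-1,"z":38,"rx":0,"ry":-0.002,"rz":0.003,"fingers":1},{"x":0,"y":-1,"z":48,"rx":0,"ry":-0.002,"rz":0.003,"fingers":1},{"x":0,"y":-1,"z":54,"rx":0,"ry":-0.002,"rz":0.003,"fingers":1},{"x":0,"y":-1,"z":56,"rx":0,"ry":-0.002,"rz":0.003,"fingers":1},{"x":0,"y":-1,"z":56,"rx":0,"ry":-0.002,"rz":0.003,"fingers":1}]}}

```text
time_s: 5.58
tool_pos: [0.6522, 0.0896, 0.1405]
tool_rot: [-179.9, 8.1, -168.7]
force: [0.1, 0.2, -4.0]
grip_width: 0.0603
grasp_force: 20.0
```

Run:
```python
from h import *
lane(.25,.040)
```

```text
t 5.575 xyz mm [0.6 2.5 4. ] rot [-0.0013  0.002  -0.0028]
```

Emit:
{"method": "drive_tool", "body": {"moves": [{"x":0,"y":2,"z":1,"rx":0,"ry":0,"rz":0,"fingers":1},{"x":0,"y":2,"z":2,"rx":0,"ry":0,"rz":0,"fingers":1},{"x":0,"y":2,"z":3,"rx":0,"ry":0,"rz":0,"fingers":1},{"x":0,"y":2,"z":3,"rx":0,"ry":0,"rz":0,"fingers":1}]}}

```text
time_s: 6.08
tool_pos: [0.6519, 0.0916, 0.1371]
tool_rot: [-179.9, 8.1, -168.7]
force: [-0.0, 0.2, -4.0]
grip_width: 0.0599
grasp_force: 20.0
```

Run:
```python
from h import *
lane(.25,.040)
```

```text
t 6.075 xyz mm [0.2 0.4 0.6] rot [-0.0014  0.0012 -0.0027]
```

Not in contact yet, so I'll lower in 1 mm steps.

Emit:
{"method": "drive_tool", "body": {"moves": [{"x":0,"y":0,"z":1,"rx":0,"ry":0,"rz":0,"fingers":1},{"x":0,"y":0,"z":1.5,"rx":0,"ry":0,"rz":0,"fingers":1},{"x":0,"y":0,"z":1.5,"rx":0,"ry":0,"rz":0,"fingers":1}]}}

```text
time_s: 6.45
tool_pos: [0.6529, 0.0918, 0.1368]
tool_rot: [-180.0, 8.2, -168.7]
force: [-1.0, -0.2, 2.3]
grip_width: 0.0598
grasp_force: 20.0
```

Contact is felt: the force went from -4 to +2.3 N. I'll release now.

Emit:
{"method": "drive_tool", "body": {"moves": [{"x":0,"y":0,"z":0.5,"rx":0,"ry":0,"rz":0,"fingers":-1},{"x":0,"y":0,"z":0.5,"rx":0,"ry":0,"rz":0,"fingers":-1},{"x":0,"y":0,"z":0.5,"rx":0,"ry":0,"rz":0,"fingers":-1},{"x":0,"y":0,"z":0.5,"rx":0,"ry":0,"rz":0,"fingers":-1},{"x":0,"y":0,"z":0.5,"rx":0,"ry":0,"rz":0,"fingers":-1},{"x":0,"y":0,"z":0.5,"rx":0,"ry":0,"rz":0,"fingers":-1},{"x":0,"y":0,"z":0.5,"rx":0,"ry":0,"rz":0,"fingers":-1},{"x":0,"y":0,"z":0.5,"rx":0,"ry":0,"rz":0,"fingers":-1},{"x":0,"y":0,"z":0.5,"rx":0,"ry":0,"rz":0,"fingers":-1},{"x":0,"y":0,"z":0.5,"rx":0,"ry":0,"rz":0,"fingers":-1}]}}

```text
time_s: 7.7
tool_pos: [0.6523, 0.0917, 0.1352]
tool_rot: [-179.9, 8.1, -168.7]
force: [0.4, -0.2, 0.4]
grip_width: 0.0871
grasp_force: 0.0
```

Run:
```python
from h import *
from cell import vision
import cv2
lane(.25,.038)
S=vision.read_camera("scene")["image"]
cv2.imwrite("pics/roll.png",cv2.convertScaleAbs(cv2.resize(S[150:350,210:450,::-1],None,fx=3,fy=3,interpolation=cv2.INTER_CUBIC),alpha=1.4))
```

```text
t 7.7 xyz mm [0.3 0.4 0.7] rot [-0.0014  0.0013 -0.0027]
```

View pics/roll.png

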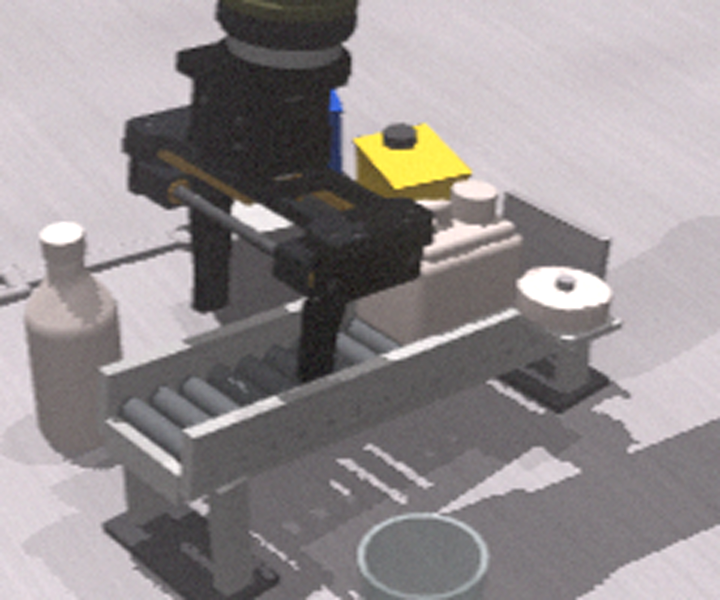

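The jug rolled down and stands upright with its front at the shoes (rear edge near (365,310) in the crop). Next I'll close the fingers, tilt slightly so the fingertips lead, and push.

Emit:
{"method": "drive_tool", "body": {"force": 30, "moves": [{"x":0,"y":0,"z":0,"rx":0,"ry":0.07,"rz":0,"fingers":1},{"x":0,"y":0,"z":2,"rx":0,"ry":0.07,"rz":0,"fingers":1},{"x":0,"y":0,"z":2,"rx":0,"ry":0.07,"rz":0,"fingers":1},{"x":0,"y":0,"z":2,"rx":0,"ry":0.07,"rz":0,"fingers":1},{"x":0,"y":0,"z":2,"rx":0,"ry":0.07,"rz":0,"fingers":1},{"x":0,"y":0,"z":2,"rx":0,"ry":0.07,"rz":0,"fingers":1},{"x":15,"y":0,"z":2,"rx":0,"ry":0.07,"rz":0,"fingers":1},{"x":30,"y":0,"z":2,"rx":0,"ry":0.07,"rz":0,"fingers":1},{"x":45,"y":0,"z":2,"rx":0,"ry":0.07,"rz":0,"fingers":1},{"x":55,"y":0,"z":2,"rx":0,"ry":0.07,"rz":0,"fingers":1},{"x":65,"y":0,"z":2,"rx":0,"ry":0.07,"rz":0,"fingers":1},{"x":75,"y":0,"z":2,"rx":0,"ry":0.07,"rz":0,"fingers":1},{"x":80,"y":0,"z":2,"rx":0,"ry":0.07,"rz":0,"fingers":1},{"x":85,"y":0,"z":2,"rx":0,"ry":0.07,"rz":0,"fingers":1},{"x":85,"y":0,"z":2,"rx":0,"ry":0.07,"rz":0,"fingers":1}]}}

```text
time_s: 9.62
tool_pos: [0.5699, 0.0752, 0.1212]
tool_rot: [-179.9, 4.1, -168.7]
force: [0.5, -0.1, -0.0]
grip_width: 0.0005
grasp_force: 0.0
```

```bash
cat >> h.py <<'E'
def dk():
    R,t=deckT(d);o=sensors.get_obs();print("TCP in deck mm",(R.inv().apply(o["tool_pos"]-t)*1e3).round(1),"F deck",R.inv().apply(o["force"]).round(1))
E
python3 -c "
from h import *
dk();lane(.0995,.036)"
```

```text
TCP in deck mm [165.1  -0.2  36.6] F deck [ 0.4 -0.2 -0.1]
t 9.625 xyz mm [65.4 -0.   5.1] rot [-0.0012 -0.0686 -0.0028]
```

Emit:
{"method": "drive_tool", "body": {"moves": [{"x":4,"y":0,"z":0.3,"rx":0,"ry":0,"rz":0,"fingers":1},{"x":8,"y":0,"z":0.6,"rx":0,"ry":0,"rz":0,"fingers":1},{"x":12,"y":0,"z":0.8,"rx":0,"ry":0,"rz":0,"fingers":1},{"x":16,"y":0,"z":1.1,"rx":0,"ry":0,"rz":0,"fingers":1},{"x":20,"y":0,"z":1.4,"rx":0,"ry":0,"rz":0,"fingers":1},{"x":24,"y":0,"z":1.7,"rx":0,"ry":0,"rz":0,"fingers":1},{"x":28,"y":0,"z":2,"rx":0,"ry":0,"rz":0,"fingers":1},{"x":32,"y":0,"z":2.2,"rx":0,"ry":0,"rz":0,"fingers":1},{"x":36,"y":0,"z":2.5,"rx":0,"ry":0,"rz":0,"fingers":1},{"x":36,"y":0,"z":2.5,"rx":0,"ry":0,"rz":0,"fingers":1}]}}

```text
time_s: 10.88
tool_pos: [0.5342, 0.068, 0.116]
tool_rot: [-180.0, 4.0, -168.7]
force: [2.2, 0.2, -0.6]
grip_width: 0.0006
grasp_force: 0.9
```

```bash
python3 -c "
from h import *
dk();lane(.0995,.036)"
```

```text
TCP in deck mm [128.3  -0.1  36.5] F deck [ 2.1 -0.2 -0.9]
t 10.875 xyz mm [28.7  0.   2.5] rot [-0.0011 -0.07   -0.0028]
```

Pushing with about 2 N. I'll carry on to just short of home.

Emit:
{"method": "drive_tool", "body": {"moves": [{"x":4,"y":0,"z":0.3,"rx":0,"ry":0,"rz":0,"fingers":1},{"x":8,"y":0,"z":0.6,"rx":0,"ry":0,"rz":0,"fingers":1},{"x":12,"y":0,"z":0.8,"rx":0,"ry":0,"rz":0,"fingers":1},{"x":15,"y":0,"z":1.1,"rx":0,"ry":0,"rz":0,"fingers":1},{"x":18,"y":0,"z":1.3,"rx":0,"ry":0,"rz":0,"fingers":1},{"x":21,"y":0,"z":1.5,"rx":0,"ry":0,"rz":0,"fingers":1},{"x":23,"y":0,"z":1.6,"rx":0,"ry":0,"rz":0,"fingers":1},{"x":23,"y":0,"z":1.6,"rx":0,"ry":0,"rz":0,"fingers":1}]}}

```text
time_s: 11.88
tool_pos: [0.5122, 0.0637, 0.1129]
tool_rot: [-180.0, 4.0, -168.7]
force: [3.0, 1.3, 0.2]
grip_width: 0.0004
grasp_force: 1.3
```

```bash
python3 -c "
from h import *
dk()"
```

```text
TCP in deck mm [105.7   0.   36.5] F deck [ 3.2  0.7 -0.2]
```

Emit:
{"method": "drive_tool", "body": {"moves": [{"x":1,"y":0,"z":0,"rx":0,"ry":0,"rz":0,"fingers":1},{"x":2,"y":0,"z":0.1,"rx":0,"ry":0,"rz":0,"fingers":1},{"x":3,"y":0,"z":0.2,"rx":0,"ry":0,"rz":0,"fingers":1},{"x":4,"y":0,"z":0.3,"rx":0,"ry":0,"rz":0,"fingers":1},{"x":4,"y":0,"z":0.3,"rx":0,"ry":0,"rz":0,"fingers":1}]}}

```text
time_s: 12.5
tool_pos: [0.5088, 0.063, 0.1124]
tool_rot: [-180.0, 4.1, -168.7]
force: [4.2, 1.9, -0.7]
grip_width: 0.0004
grasp_force: 2.0
```

```bash
python3 -c "
from h import *
dk()"
```

```text
TCP in deck mm [102.2   0.1  36.6] F deck [ 4.3  1.1 -1.3]
```

Emit:
{"method": "drive_tool", "body": {"moves": [{"x":1,"y":0,"z":0,"rx":0,"ry":0,"rz":0,"fingers":1},{"x":2,"y":0,"z":0.1,"rx":0,"ry":0,"rz":0,"fingers":1},{"x":2,"y":0,"z":0.1,"rx":0,"ry":0,"rz":0,"fingers":1}]}}

```text
time_s: 12.88
tool_pos: [0.5084, 0.0635, 0.1127]
tool_rot: [-180.0, 4.3, -168.6]
force: [7.1, 2.7, -2.7]
grip_width: 0.0005
grasp_force: 3.8
```

```bash
python3 -c "
from h import *
dk()"
```

```text
TCP in deck mm [101.9   0.6  36.8] F deck [ 7.   1.3 -3.7]
```

Emit:
{"method": "drive_tool", "body": {"moves": [{"x":1,"y":0,"z":0,"rx":0,"ry":0,"rz":0,"fingers":1},{"x":2,"y":0,"z":0.1,"rx":0,"ry":0,"rz":0,"fingers":1},{"x":3,"y":0,"z":0.1,"rx":0,"ry":0,"rz":0,"fingers":1},{"x":3,"y":0,"z":0.1,"rx":0,"ry":0,"rz":0,"fingers":1}]}}

```text
time_s: 13.38
tool_pos: [0.5081, 0.0636, 0.1135]
tool_rot: [-180.0, 4.7, -168.6]
force: [13.3, 5.4, -5.4]
grip_width: 0.0005
grasp_force: 6.4
```

```bash
python3 -c "
from h import *
dk()"
```

```text
TCP in deck mm [101.8   0.7  37.6] F deck [13.2  2.7 -7.4]
```

Firm stop at 13 N with no further travel. I'll back off, rise and open.

Emit:
{"method": "drive_tool", "body": {"moves": [{"x":-10,"y":0,"z":0,"rx":0,"ry":0,"rz":0,"fingers":1},{"x":-30,"y":0,"z":0,"rx":0,"ry":0,"rz":0,"fingers":1},{"x":-60,"y":0,"z":-20,"rx":0,"ry":0,"rz":0,"fingers":1},{"x":-80,"y":0,"z":-70,"rx":0,"ry":0,"rz":0,"fingers":-1},{"x":-80,"y":0,"z":-125,"rx":0,"ry":0,"rz":0,"fingers":-1},{"x":-80,"y":0,"z":-160,"rx":0,"ry":0,"rz":0,"fingers":-1},{"x":-80,"y":0,"z":-160,"rx":0,"ry":0,"rz":0,"fingers":-1}]}}

```text
time_s: 14.25
tool_pos: [0.5713, 0.075, 0.2798]
tool_rot: [-179.9, 4.2, -168.7]
force: [0.0, -0.1, -0.6]
grip_width: 0.0324
grasp_force: 0.0
```

```bash
python3 -c "
from h import *
bench(.548,-.115,.23,173.7)"
```

```text
t 14.25 xyz mm [  63.6 -181.7   45.4] rot [0.0102 0.0728 0.307 ]
```

Emit:
{"method": "drive_tool", "body": {"moves": [{"x":15,"y":-50,"z":0,"rx":0,"ry":0.02,"rz":0.08,"fingers":-1},{"x":35,"y":-105,"z":20,"rx":0,"ry":0.05,"rz":0.18,"fingers":-1},{"x":55,"y":-155,"z":40,"rx":0.01,"ry":0.073,"rz":0.27,"fingers":-1},{"x":64,"y":-182,"z":45,"rx":0.01,"ry":0.073,"rz":0.307,"fingers":-1},{"x":64,"y":-182,"z":45,"rx":0.01,"ry":0.073,"rz":0.307,"fingers":-1},{"x":64,"y":-182,"z":45,"rx":0.01,"ry":0.073,"rz":0.307,"fingers":-1}]}}

```text
time_s: 15.0
tool_pos: [0.5477, -0.1126, 0.2281]
tool_rot: [179.9, -0.1, 173.9]
force: [0.3, -0.0, 0.3]
grip_width: 0.0856
grasp_force: 0.0
```

Run:
```python
from h import *
from cell import vision
import cv2
bench(.548,-.115,.041,173.7)
S=vision.read_camera("scene")["image"];T=vision.read_camera("top")["image"]
z=lambda i,u,v,w,h,s:cv2.resize(i[v:v+h,u:u+w,::-1],None,fx=s,fy=s,interpolation=cv2.INTER_CUBIC)
cv2.imwrite("pics/home.png",cv2.convertScaleAbs(np.hstack([z(S,270,180,160,140,2.5),z(T,250,215,160,140,2.5)]),alpha=1.4))
```

```text
t 15.0 xyz mm [ -0.9  -2.6 187.1] rot [ 0.001  -0.0023  0.0038]
```

View pics/home.png

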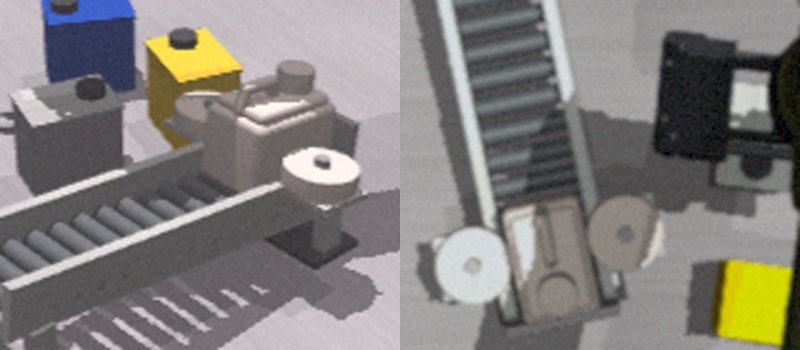

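The jug stands home against the stop, upright between the shoes (right view, around (550,260)), and the tin sits under the gripper. Next I'll grasp the tin.

Emit:
{"method": "drive_tool", "body": {"force": 25, "moves": [{"x":-1,"y":-2,"z":50,"rx":0,"ry":0,"rz":0.004,"fingers":-1},{"x":-1,"y":-2,"z":95,"rx":0,"ry":0,"rz":0.004,"fingers":-1},{"x":-1,"y":-2,"z":130,"rx":0,"ry":0,"rz":0.004,"fingers":-1},{"x":-1,"y":-2,"z":160,"rx":0,"ry":0,"rz":0.004,"fingers":-1},{"x":-1,"y":-2,"z":178,"rx":0,"ry":0,"rz":0.004,"fingers":-1},{"x":-1,"y":-2,"z":187,"rx":0,"ry":0,"rz":0.004,"fingers":-1},{"x":-1,"y":-2,"z":187,"rx":0,"ry":0,"rz":0.004,"fingers":-1},{"x":-1,"y":-2,"z":187,"rx":0,"ry":0,"rz":0.004,"fingers":1},{"x":-1,"y":-2,"z":187,"rx":0,"ry":0,"rz":0.004,"fingers":1},{"x":-1,"y":-2,"z":187,"rx":0,"ry":0,"rz":0.004,"fingers":1},{"x":-1,"y":-2,"z":187,"rx":0,"ry":0,"rz":0.004,"fingers":1},{"x":-1,"y":-2,"z":187,"rx":0,"ry":0,"rz":0.004,"fingers":1},{"x":-1,"y":-2,"z":187,"rx":0,"ry":0,"rz":0.004,"fingers":1}]}}

```text
time_s: 16.73
tool_pos: [0.548, -0.1155, 0.0414]
tool_rot: [179.9, -0.1, 173.6]
force: [-1.3, 5.1, 5.6]
grip_width: 0.0581
grasp_force: 25.0
```

```bash
python3 -c "
from h import *
lane(.225,.10)"
```

```text
t 16.725 xyz mm [ -48.   207.9 -150.7] rot [-0.0201 -0.1402 -0.3127]
```

Emit:
{"method": "drive_tool", "body": {"moves": [{"x":0,"y":0,"z":-25,"rx":0,"ry":0,"rz":0,"fingers":1},{"x":0,"y":0,"z":-65,"rx":0,"ry":0,"rz":0,"fingers":1},{"x":0,"y":0,"z":-110,"rx":0,"ry":0,"rz":0,"fingers":1},{"x":0,"y":0,"z":-150,"rx":0,"ry":0,"rz":0,"fingers":1},{"x":-10,"y":40,"z":-155,"rx":0,"ry":-0.03,"rz":-0.06,"fingers":1},{"x":-20,"y":85,"z":-155,"rx":-0.01,"ry":-0.06,"rz":-0.13,"fingers":1},{"x":-30,"y":130,"z":-155,"rx":-0.01,"ry":-0.09,"rz":-0.2,"fingers":1},{"x":-42,"y":175,"z":-153,"rx":-0.02,"ry":-0.12,"rz":-0.27,"fingers":1},{"x":-48,"y":200,"z":-151,"rx":-0.02,"ry":-0.14,"rz":-0.313,"fingers":1},{"x":-48,"y":208,"z":-151,"rx":-0.02,"ry":-0.14,"rz":-0.313,"fingers":1},{"x":-48,"y":208,"z":-151,"rx":-0.02,"ry":-0.14,"rz":-0.313,"fingers":1},{"x":-48,"y":208,"z":-151,"rx":-0.02,"ry":-0.14,"rz":-0.313,"fingers":1},{"x":-48,"y":208,"z":-151,"rx":-0.02,"ry":-0.14,"rz":-0.313,"fingers":1}]}}

```text
time_s: 18.35
tool_pos: [0.6192, 0.0825, 0.1919]
tool_rot: [-179.9, 7.9, -168.7]
force: [0.6, -0.5, -4.6]
grip_width: 0.0576
grasp_force: 25.0
```

```bash
python3 -c "
from h import *
dk();lane(.225,.045)"
```

```text
TCP in deck mm [224.3  -2.9  99.6] F deck [-0.1 -0.6 -4.6]
t 18.35 xyz mm [-0.8  3.  54.6] rot [-0.0026 -0.0011 -0.0028]
```

Emit:
{"method": "drive_tool", "body": {"moves": [{"x":0,"y":2,"z":20,"rx":0,"ry":0,"rz":-0.003,"fingers":1},{"x":0,"y":2,"z":38,"rx":0,"ry":0,"rz":-0.003,"fingers":1},{"x":0,"y":2,"z":48,"rx":0,"ry":0,"rz":-0.003,"fingers":1},{"x":0,"y":2,"z":54,"rx":0,"ry":0,"rz":-0.003,"fingers":1},{"x":0,"y":2,"z":56,"rx":0,"ry":0,"rz":-0.003,"fingers":1},{"x":0,"y":2,"z":56,"rx":0,"ry":0,"rz":-0.003,"fingers":1}]}}

```text
time_s: 19.1
tool_pos: [0.6266, 0.0877, 0.1365]
tool_rot: [-179.9, 8.0, -168.4]
force: [0.3, 0.4, -5.0]
grip_width: 0.0576
grasp_force: 25.0
```

```bash
python3 -c "
from h import *
dk()"
```

```text
TCP in deck mm [224.8   0.8  43.6] F deck [-0.3  0.4 -5. ]
```

Emit:
{"method": "drive_tool", "body": {"moves": [{"x":0,"y":0,"z":1,"rx":0,"ry":0,"rz":0,"fingers":1},{"x":0,"y":0,"z":2,"rx":0,"ry":0,"rz":0,"fingers":1},{"x":0,"y":0,"z":2.5,"rx":0,"ry":0,"rz":0,"fingers":1},{"x":0,"y":0,"z":2.5,"rx":0,"ry":0,"rz":0,"fingers":1}]}}

```text
time_s: 19.6
tool_pos: [0.627, 0.0878, 0.1343]
tool_rot: [-179.9, 8.0, -168.4]
force: [-1.0, -0.5, -2.7]
grip_width: 0.0579
grasp_force: 25.0
```

```bash
python3 -c "
from h import *
dk()"
```

```text
TCP in deck mm [224.9   0.8  41.4] F deck [-1.5 -0.3 -2.5]
```

Emit:
{"method": "drive_tool", "body": {"moves": [{"x":0,"y":0,"z":0.8,"rx":0,"ry":0,"rz":0,"fingers":1},{"x":0,"y":0,"z":0.8,"rx":0,"ry":0,"rz":0,"fingers":1}]}}

```text
time_s: 19.85
tool_pos: [0.6277, 0.0879, 0.1344]
tool_rot: [-179.9, 8.1, -168.4]
force: [-1.6, -0.2, 4.9]
grip_width: 0.058
grasp_force: 25.0
```

In contact. I'll open and let the tin roll.

Emit:
{"method": "drive_tool", "body": {"moves": [{"x":0,"y":0,"z":0,"rx":0,"ry":0,"rz":0,"fingers":-1},{"x":0,"y":0,"z":0,"rx":0,"ry":0,"rz":0,"fingers":-1},{"x":0,"y":0,"z":0,"rx":0,"ry":0,"rz":0,"fingers":-1},{"x":0,"y":0,"z":0,"rx":0,"ry":0,"rz":0,"fingers":-1},{"x":0,"y":0,"z":0,"rx":0,"ry":0,"rz":0,"fingers":-1},{"x":0,"y":0,"z":0,"rx":0,"ry":0,"rz":0,"fingers":-1},{"x":0,"y":0,"z":0,"rx":0,"ry":0,"rz":0,"fingers":-1},{"x":0,"y":0,"z":0,"rx":0,"ry":0,"rz":0,"fingers":-1},{"x":0,"y":0,"z":-30,"rx":0,"ry":0,"rz":0,"fingers":-1},{"x":0,"y":0,"z":-80,"rx":0,"ry":0,"rz":0,"fingers":-1},{"x":0,"y":0,"z":-130,"rx":0,"ry":0,"rz":0,"fingers":-1},{"x":0,"y":60,"z":-150,"rx":0,"ry":0,"rz":0,"fingers":-1},{"x":0,"y":120,"z":-150,"rx":0,"ry":0,"rz":0,"fingers":-1},{"x":0,"y":180,"z":-150,"rx":0,"ry":0,"rz":0,"fingers":-1},{"x":0,"y":220,"z":-150,"rx":0,"ry":0,"rz":0,"fingers":-1},{"x":0,"y":220,"z":-150,"rx":0,"ry":0,"rz":0,"fingers":-1}]}}

```text
time_s: 21.85
tool_pos: [0.5598, 0.3045, 0.2804]
tool_rot: [-180.0, 7.9, -167.9]
force: [-0.3, -0.3, -0.6]
grip_width: 0.0867
grasp_force: 0.0
```

Run:
```python
from h import *
from cell import vision
import cv2
S=vision.read_camera("scene")["image"];T=vision.read_camera("top")["image"]
z=lambda i,u,v,w,h,s:cv2.resize(i[v:v+h,u:u+w,::-1],None,fx=s,fy=s,interpolation=cv2.INTER_CUBIC)
cv2.imwrite("pics/end.png",cv2.convertScaleAbs(np.hstack([z(S,300,170,130,140,3),z(T,255,215,130,140,3)]),alpha=1.4))
R,t=deckT(d)
for X in([.13,0,.081],[.108,0,.09],[.152,0,.09]): print(X,(proj("top",R.apply(X)+t)[0]-[255,215])*3+[390,0])
```

```text
[0.13, 0, 0.081] [526.4199 183.8926]
[0.108, 0, 0.09] [533.5179 220.3293]
[0.152, 0, 0.09] [519.0643 149.6385]
```

View pics/end.png

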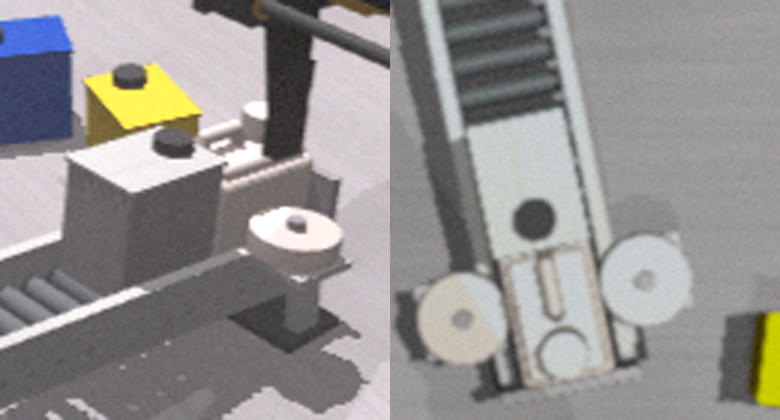

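The tin stands against the jug: its cap is at (534,218), and (533.5,220) is predicted for a centre 130 mm from the stop. The jug is still home, so I'm handing in.

```bash
python3 -c "
from cell import workorder
print(workorder.sign_off())"
```

```text
the job is handed in; nothing more can be done
None
```

The job is handed in at about 22 s; the last pictures showed the jug home against the end stop and the tin resting against it (centre about 131 mm from the stop), both upright and released. I never touched the bystanders but did not re-measure them, and the sign-off returned no verdict.

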